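# Stack the sieves on the shaker

## Task

Build the sieve stack on the sieve shaker: the sieve with the finest holes goes on the shaker's cup first, then the medium one, then the coarsest, and the lid with the knob closes the top. Seat each part fully and squarely in the one beneath it, and do not shift or knock over the beaker, the tube, the tally counter or the timer.

Things in the scene. Friction and masses are not known exactly. Their poses are not given: they have to be found in the camera images.
- sieve_fine: Metal sieve whose screen has many tiny holes (under 3 mm), 40 mm high in all (frame from 8 to 40 mm). Round, 60 mm across outside, bore 54 mm, about 120 g. Below the frame a foot 50 mm across, 8 mm high, bevelled to 42 mm at the bottom, drops loosely into the bore of the part beneath until the shoulder (8 mm above the underside) sits on its rim. Stands foot down. Origin: centre of the foot's underside; z up its axis.
- sieve_medium: Metal sieve whose screen has middle-sized holes (7 mm), 44 mm high in all (frame from 8 to 44 mm). Round, 60 mm across outside, bore 54 mm, about 120 g. Below the frame a foot 50 mm across, 8 mm high, bevelled to 42 mm at the bottom, drops loosely into the bore of the part beneath until the shoulder (8 mm above the underside) sits on its rim. Stands foot down. Origin: centre of the foot's underside; z up its axis.
- sieve_coarse: Metal sieve whose screen has a few big holes (14 mm), 50 mm high in all (frame from 8 to 50 mm). Round, 60 mm across outside, bore 54 mm, about 120 g. Below the frame a foot 50 mm across, 8 mm high, bevelled to 42 mm at the bottom, drops loosely into the bore of the part beneath until the shoulder (8 mm above the underside) sits on its rim. Stands foot down. Origin: centre of the foot's underside; z up its axis.
- sieve_lid: Closed metal lid with an upright black knob in its middle. Foot 50 mm across and 8 mm high as on the sieves, then a disc 60 mm across from 8 to 14 mm, then the knob: waist 14 mm across at 14 to 16 mm, widening to 22 mm across from 20 to 44 mm above the underside. Origin: centre of the foot's underside, z up. About 100 g.
- shaker: Sieve shaker, fixed to the table: white box 104 x 104 mm, top 40 mm above the table, with a steel cup in the middle of its top and a knob on its front. Origin: centre of its underside, on the table.
- shaker_cup (a point): Centre of the mouth of the shaker's cup, at rim height, 62 mm above the table. Cup 60 mm across outside, bore 54 mm, 17 mm deep; its wall stands 19 mm clear above a 72 mm collar (4 mm) on the box.
- beaker: Small glass beaker, 45 mm across, 59 mm high, standing; bystander. Origin: centre of its underside.
- tube: Centrifuge tube with a screw cap, 34 mm across, 113 mm high, standing; bystander. Origin: centre of its underside.
- tally_counter: Round hand tally counter, 46 mm across, 21 mm high; bystander. Origin: centre of its underside.
- timer: Flat bench timer, 66 x 64 x 20 mm; bystander. Origin: centre of its underside.
Things that resemble listed ones, but are neither listed nor needed, are in the scene too. What is shaped like the sieve_coarse but blue is not meant.

How it is judged:
By the outcome, as a careful person would: the job done as asked, in the order asked, and still so for the second after the job is handed in, with the robot touching nothing.
It also fails if it takes over 104 s, if anything falls off the work surface, if the arm or the gripper's body presses on something with over 40 N, if the wrist force passes 120 N, or if a joint passes its speed limit or range.

## Robot

A 7-joint arm with a two-finger parallel gripper is mounted at the origin on a cart in front of the work surface, level with it; the furniture and walls round the work are solid. World frame = base frame: x ahead of the robot, y to its left, z up, the work surface at z = 0. Lengths are in m, angles in rad, forces in N, time in s.
With the tool pointing down it reaches from about 0.4 to 0.85 m from the base axis. Payload 10.4 kg.
Tool frame: the origin (TCP) lies on the centre line of the jaws, within the pads' length; the fingertips stand 11 mm ahead of it and the grasp point (between the pads) lies 8 mm behind it; z points along the fingers, y is the line along which they close (so a half turn about z gives the same grasp; the last joint's range is limited). The gripper opens to 87 mm and grips with 3 to 60 N. Pads are 19 mm wide; open, the fingers measure 117 mm over their backs; the gripper's body (75 mm by 190 mm) begins 51 mm behind the grasp point.
Start: joints at [-1.313, 0.332, -0.065, 1.46, 0.022, 1.35, -0.088], TCP at [0.173, 0.601, 0.234] pointing down, gripper open.
Joint ranges: [-2.6, 2.6], [-0.5, 2.12], [-1.47, 1.34], [0.16, 2.42], [-1.27, 4.41], [0.06, 2.06], [-2.6, 2.6]. Speed limits (rad/s): [2.22, 2.22, 2.79, 2.79, 3.14, 3.14, 3.14].

## Interface

Orientations are given as a unit quaternion [x, y, z, w].
In Python, from bench import r gives the robot as it stands.
- The arm moves only by the shell command python3 -m pendant 'ROWS' [OPENING] [FORCE]. ROWS is JSON, a list of rows, each a list of 4 numbers: the shift along the tool's x, y, z in m, then the turn about the tool's z in rad. A call has 1 to 8 rows; each row shifts and turns the commanded pose from where the row before left it, along the tool's axes as they then stand; what a row does not reach is not made up. A row lasts 1/12 s, in which the tool goes at most 41.7 mm and 7.16 degrees, less where a joint would pass 70% of its speed; a pose out of reach is approached as far as the arm can. A call with a gripper value outside its range is refused whole. OPENING is the opening, from 0 (shut) to 1 (fully open), set as the call begins (- or left out, the last holds). The fingers move at their own pace and stop on an object; FORCE is the grip in N (left out, the last holds). Time passes only in rows, so rows that do not move let the fingers close. It gives the time, the measured TCP pose, the force, the opening and the grip force at its end, in the units of the state.
- r.read_state(): the state, without advancing time (a new reading comes with each control period).
- r.camera(name): name is "scene" or "top" or "wrist"; returns a dict with "img" (384x512x3 uint8, red, green, blue), "camera_matrix" (3x3 intrinsics, pixels), "xyz" and "attitude" of the camera in the world. Camera axes: x right, y down, z forward; pixel columns grow to the right and rows downward; lengths in m; the calibration is good to about 2 mm. A picture is of the moment at which its call begins. There is no depth.
- r.close_job(): hands the job in; it is judged then, once.
Trained networks look in the newest picture that a camera, given by its name, has taken for a name from the list of things; names that differ only in an ending like _2 or _b are one class to them, and where a whole thing is asked for, a point or a joint stands for the part that bears it (a point fixed in the world has none). Each returns a list of dicts, best first, with "score" (0 to 1); they miss things now and then, are a little off and sometimes report something else, mostly with a low value. They report only what shows in the picture. A call takes as long as a camera call. They do not tell look-alikes from the thing itself.
- r.outline_of(thing, camera): "mask" (384x512 bool, what is visible of it) and "bbox" ([centre column, centre row, width, height] in pixels, round what is visible of it).
The state is a dict: "time": time; "joint_positions": joint angles; "joint_vel": joint speeds; "joint_torque": joint torques, N m; "ee_pos": TCP position; "eef_rot": TCP orientation; "ft_force": force on the tool from outside, world axes, zero at the start; "torque": the same for the moment, N m; "width": finger opening in m; "grip_force": force on a finger pad.
Only numpy, scipy, OpenCV 4.12 (cv2) and the standard library are available. Lean on these libraries where they do the work, as an engineer would, in place of code of your own. Each camera call takes 0.05 s, during which the arm holds its last target. There are 200 camera calls.

## Working session

There is one attempt and no reset: what is moved stays moved. The work goes in short steps, Python scripts to look and compute and a shell command to move; the robot and the scene stay as the last step left them, time stands still between calls to the robot, and variables do not carry over. Pictures are saved under pics/ and viewed, at most 14 in all, crops included, and the job is handed in when it is done.

```bash
ls; mkdir -p pics
cat > h.py <<'E'
from bench import r
import numpy as np, cv2
from scipy.spatial.transform import Rotation as R
def cam(n):
    c=r.camera(n); return c
def Rc(c):
    a=np.array(c["attitude"]); return R.from_quat(a).as_matrix() if a.size==4 else a
def ray(c,uv):
    d=np.linalg.inv(c["camera_matrix"])@np.array([uv[0],uv[1],1.]); return Rc(c)@d
def atz(c,uv,z):
    d=ray(c,uv); o=np.array(c["xyz"]); return o+d*(z-o[2])/d[2]
def proj(c,p):
    q=c["camera_matrix"]@(Rc(c).T@(np.array(p)-c["xyz"])); return q[:2]/q[2]
def tri(views):
    A=np.zeros((3,3));b=np.zeros(3)
    for c,uv in views:
        d=ray(c,uv);d/=np.linalg.norm(d);P=np.eye(3)-np.outer(d,d);A+=P;b+=P@np.array(c["xyz"])
    return np.linalg.solve(A,b)
def save(c,n): cv2.imwrite("pics/"+n,cv2.cvtColor(c["img"],cv2.COLOR_RGB2BGR))
E
python3 - <<'E'
from h import *
np.set_printoptions(precision=3,suppress=True)
for n in ("scene","top","wrist"):
    c=cam(n); save(c,n+"0.png"); print(n,c["xyz"],c["attitude"],c["camera_matrix"][0])
    if n!="wrist":
        for t in ["sieve_fine","sieve_medium","sieve_coarse","sieve_lid","shaker","shaker_cup","beaker","tube","tally_counter","timer"]:
            print(t,[(round(o["score"],2),np.round(o["bbox"])) for o in r.outline_of(t,n)])
print(r.read_state())
i=[cv2.resize(cv2.imread(f"pics/{n}0.png"),(800,600)) for n in("scene","top")]
for n,x in zip(("s","t"),i): cv2.imwrite(f"pics/{n}_big.png",x)
E
```

```text
pics
scene [-0.095 -0.659  0.57 ] [ 0.801 -0.297  0.19  -0.484] [478.782   0.    253.233]
sieve_fine [(0.75, array([214., 228.,  23.,  28.])), (0.53, array([258., 205.,  57.,  43.]))]
sieve_medium [(0.63, array([265., 259.,  27.,  30.]))]
sieve_coarse [(0.94, array([301., 227.,  31.,  31.])), (0.75, array([238., 178.,  25.,  27.]))]
sieve_lid [(0.85, array([181., 203.,  22.,  23.]))]
shaker [(0.58, array([256., 203.,  55.,  38.]))]
shaker_cup [(0.77, array([256., 205.,  56.,  41.])), (0.41, array([213., 229.,  25.,  30.]))]
beaker [(0.74, array([317., 208.,  18.,  31.]))]
tube [(0.68, array([139., 183.,  11.,  46.])), (0.17, array([217., 230.,  24.,  24.]))]
tally_counter [(0.85, array([177., 232.,  24.,  18.]))]
timer [(0.62, array([344., 257.,  44.,  26.]))]
top [0.477 0.064 1.001] [-0.7    0.714 -0.013  0.017] [368.52    0.    260.113]
sieve_fine [(0.87, array([260., 219.,  22.,  28.]))]
sieve_medium []
sieve_coarse [(0.88, array([202., 146.,  21.,  22.])), (0.62, array([306., 164.,  25.,  25.])), (0.52, array([294., 127.,  19.,  24.]))]
sieve_lid [(0.75, array([211., 216.,  26., 
[... 255 characters left out ...]
ounter [(0.5, array([242., 244.,   9.,  16.])), (0.15, array([307., 163.,  24.,  27.]))]
timer [(0.73, array([351., 160.,  22.,  26.]))]
wrist [0.104 0.62  0.384] [0.793 0.596 0.079 0.104] [275.208   0.    258.537]
{'time': 1.15, 'joint_positions': array([-1.313,  0.332, -0.065,  1.46 ,  0.022,  1.35 , -0.089]), 'joint_vel': array([-0.001, -0.001, -0.001,  0.001, -0.001,  0.001, -0.001]), 'joint_torque': array([  0.001, -62.303,   0.025, -39.013,  -0.061,   0.031,   0.   ]), 'ee_pos': array([0.173, 0.601, 0.234]), 'eef_rot': array([0.14, 0.99, 0.  , 0.  ]), 'ft_force': array([ 0.516, -1.106,  0.732]), 'torque': array([-0.004, -0.007, -0.027]), 'grip_force': 0.0, 'width': 0.08683946950976143}
```

View pics/s_big.png

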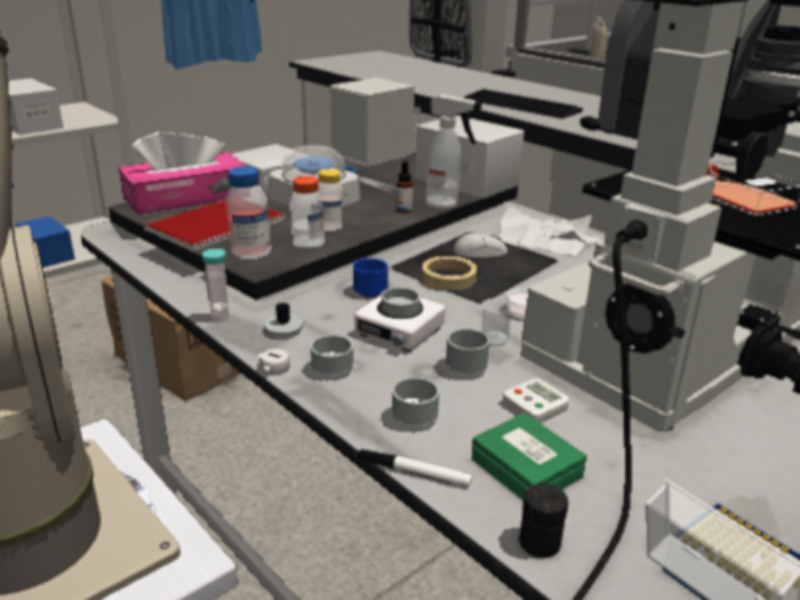

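View pics/t_big.png

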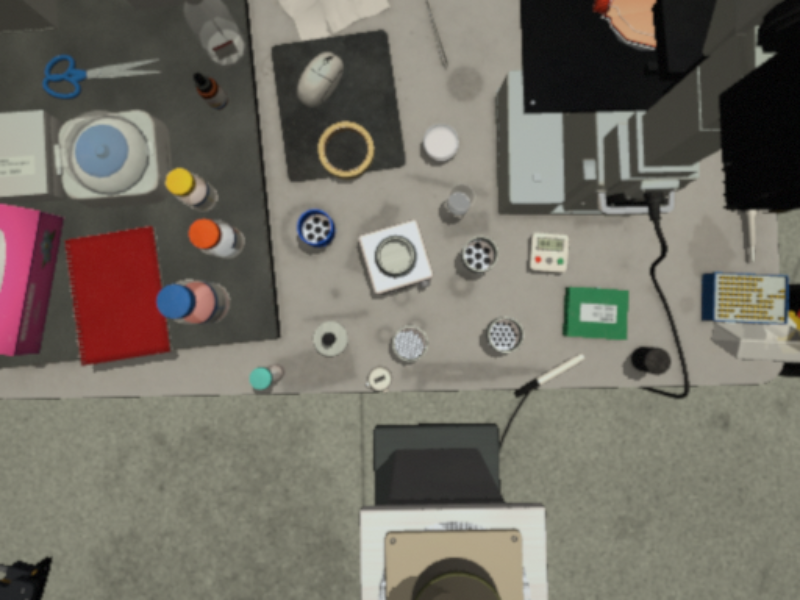

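The scene view (800x600) shows the lid at (283,320), one sieve at (332,355), another at (415,402), another at (467,350), the shaker at (400,318) and the blue decoy at (371,277). In the top view, fine is at (408,344), medium (503,336), coarse (478,255), lid (331,338), cup (396,257), tally (378,379), tube (262,378), beaker (458,203), timer (549,252) and the blue decoy (316,229).

Run:
```python
from h import *
np.set_printoptions(precision=3,suppress=True)
s=cam("scene");t=cam("top");k=1.5625
P={"fine":((332,355),(408,344)),"medium":((415,402),(503,336)),"coarse":((467,350),(478,255)),"lid":((283,322),(331,338)),"cup":((401,297),(396,256)),"tally":((273,361),(378,379)),"tube":((216,285),(268,376)),"beaker":((495,325),(458,203)),"timer":((536,398),(549,252)),"blue":((371,277),(316,229))}
for n,(a,b) in P.items(): print(n,tri([(s,np.array(a)/k),(t,np.array(b)/k)]))
st=r.read_state();T=R.from_quat(st["eef_rot"]).as_matrix();print("T",T)
w=cam("wrist");print("cam in tool",T.T@(np.array(w["xyz"])-st["ee_pos"]),T.T@Rc(w))
```

```text
fine [0.435 0.067 0.023]
medium [ 0.445 -0.093  0.025]
coarse [ 0.582 -0.053  0.031]
lid [0.445 0.201 0.015]
cup [0.58  0.085 0.061]
tally [0.374 0.121 0.011]
tube [0.388 0.297 0.059]
beaker [ 0.673 -0.023  0.025]
timer [ 0.586 -0.177  0.014]
blue [0.633 0.22  0.028]
T [[-0.961  0.277 -0.   ]
 [ 0.277  0.961  0.   ]
 [ 0.     0.    -1.   ]]
cam in tool [ 0.072 -0.    -0.151] [[-0.001 -0.966 -0.259]
 [ 1.    -0.001  0.001]
 [-0.001 -0.259  0.966]]
```

```bash
python3 -m pendant '[[0,0,0,-0.094],[0,0,0,-0.094],[0,0,0,-0.093],[-0.0175,-0.0356,0,0],[-0.0175,-0.0356,0,0],[-0.0175,-0.0356,0,0],[-0.0175,-0.0356,0,0],[-0.0175,-0.0356,0,0]]' 1
python3 -m pendant '[[-0.0175,-0.0356,0,0],[-0.0175,-0.0356,0,0],[-0.0175,-0.0356,0,0],[-0.0175,-0.0356,0,0],[-0.0175,-0.0356,0,0],[-0.0175,-0.0356,0,0],[-0.0175,-0.0356,0,0],[-0.0175,-0.0356,0,0]]'
python3 -m pendant '[[-0.0175,-0.0356,0,0],[-0.0175,-0.0356,0,0],[0,0,0,0],[0,0,0,0],[0,0,0,0]]'
python3 - <<'E'
from h import *
c=cam("wrist");save(c,"w1.png");np.save("w1.npy",c,allow_pickle=True)
for t in ["sieve_fine","sieve_medium","sieve_coarse","sieve_lid","shaker"]:
    print(t,[(round(o["score"],2),np.round(o["bbox"])) for o in r.outline_of(t,"wrist")])
cv2.imwrite("pics/w1b.png",cv2.resize(cv2.imread("pics/w1.png"),(800,600),interpolation=cv2.INTER_CUBIC))
E
```

```text
time: 1.97
ee_pos: [0.2613, 0.4208, 0.2336]
eef_rot: [-0.0, 1.0, 0.0, 0.0]
ft_force: [1.2, -0.5, 0.7]
width: 0.0872
grip_force: 0.0
time: 2.63
ee_pos: [0.4013, 0.1359, 0.2339]
eef_rot: [-0.0, 1.0, 0.0, 0.0]
ft_force: [1.6, 0.8, -0.2]
width: 0.0872
grip_force: 0.0
time: 3.05
ee_pos: [0.4357, 0.067, 0.2336]
eef_rot: [-0.0, 1.0, 0.0, -0.0]
ft_force: [-0.1, -0.4, 0.3]
width: 0.0868
grip_force: 0.0
sieve_fine [(0.88, array([258., 170.,  44.,  48.]))]
sieve_medium [(0.86, array([138., 178.,  54.,  49.]))]
sieve_coarse [(0.55, array([182., 279.,  35.,  32.]))]
sieve_lid [(0.97, array([356., 174.,  47.,  41.]))]
shaker [(0.74, array([274., 256.,  82.,  62.]))]
```

View pics/w1b.png

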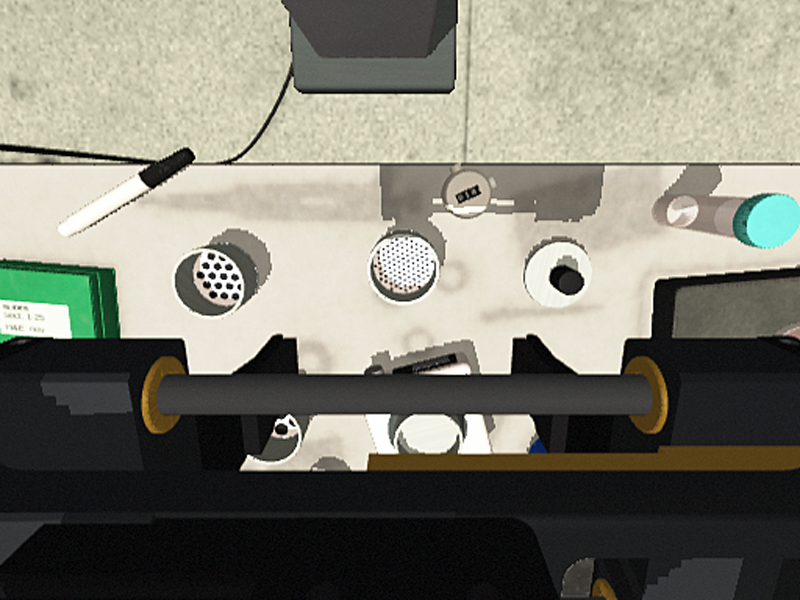

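The wrist view shows the fine sieve at (404,268), medium at (213,280), lid at (557,273) with its knob at (567,278), tally at (467,193), tube at (767,220) and cup at (427,432), half hidden by the gripper. I'll take a second view, then two over the cup and coarse sieve.

```bash
cat > snap.py <<'E'
import sys
from h import *
n=sys.argv[1]; c=cam("wrist"); save(c,n+".png"); c=dict(c); c["masks"]={}
for t in sys.argv[2:]:
    c["masks"][t]=[(o["score"],o["bbox"],o["mask"]) for o in r.outline_of(t,"wrist")]
    print(t,[(round(o["score"],2),np.round(o["bbox"])) for o in r.outline_of(t,"wrist")])
np.save(n+".npy",c,allow_pickle=True)
E
python3 snap.py w1 sieve_fine sieve_medium sieve_lid >/dev/null
python3 -m pendant '[[0,-0.035,0,0],[0,-0.035,0,0],[0,0,0,0],[0,0,0,0],[0,0,0,0]]' | sed -n 2p
python3 snap.py w2 sieve_fine sieve_medium sieve_lid
python3 -m pendant '[[-0.035,0,0,0],[-0.035,0,0,0],[-0.035,0,0,0],[-0.03,0,0,0],[0,0,0,0],[0,0,0,0],[0,0,0,0]]' | sed -n 2p
python3 snap.py w3 sieve_coarse shaker shaker_cup
python3 -m pendant '[[0,0.035,0,0],[0,0.035,0,0],[0,0,0,0],[0,0,0,0],[0,0,0,0]]' | sed -n 2p
python3 snap.py w4 sieve_coarse shaker shaker_cup
python3 - <<'E'
import cv2,numpy as np
a=[cv2.resize(cv2.imread(f"pics/{n}.png")[60:330],(800,422)) for n in("w3","w4")]
cv2.imwrite("pics/w34.png",cv2.resize(np.vstack(a),(568,600)))
E
```

```text
ee_pos: [0.4358, -0.003, 0.2336]
sieve_fine [(0.56, array([311., 172.,  47.,  49.])), (0.22, array([316., 260.,  64.,  57.]))]
sieve_medium [(0.69, array([190., 179.,  53.,  49.])), (0.53, array([310., 170.,  51.,  49.]))]
sieve_lid [(0.84, array([409., 175.,  50.,  45.]))]
ee_pos: [0.5704, -0.0035, 0.2331]
sieve_coarse [(0.76, array([222., 180.,  47.,  56.])), (0.66, array([424., 206.,  52.,  31.]))]
shaker [(0.88, array([327., 177.,  95.,  88.]))]
shaker_cup [(0.58, array([326., 178.,  92.,  93.])), (0.16, array([316.,  59.,  54.,  60.]))]
ee_pos: [0.5707, 0.0664, 0.2337]
sieve_coarse [(0.59, array([168., 178.,  52.,  56.]))]
shaker [(0.77, array([275., 177.,  97.,  88.]))]
shaker_cup [(0.92, array([275., 176.,  96.,  93.]))]
```

View pics/w34.png

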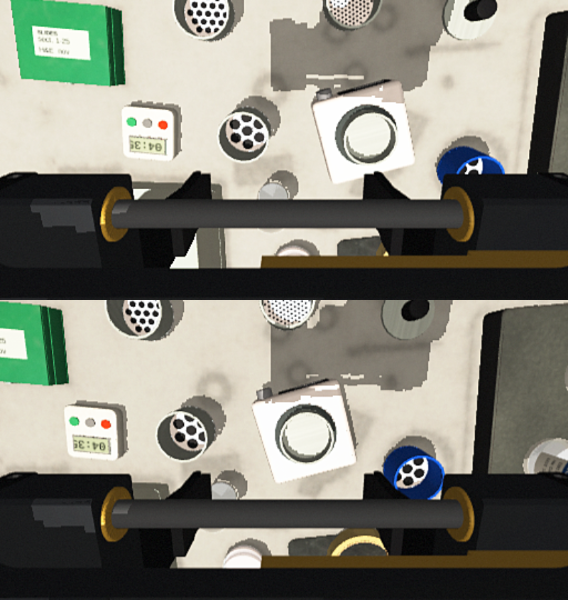

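The two views show the coarse sieve at about (244,135) and (185,433), the cup at (368,137) and (305,432), the blue decoy to the right and the beaker behind the coarse sieve. Next I'll fit the outlines and enlarge the cup.

```bash
cat > fit.py <<'E'
from h import *
from scipy.optimize import minimize
a=np.linspace(0,2*np.pi,60)
def sil(c,p,rings):
    pts=[proj(c,[p[0]+rr*np.cos(t),p[1]+rr*np.sin(t),p[2]+z]) for rr,z in rings for t in a]
    return cv2.convexHull(np.array(pts,np.float32))[:,0]
def hull_of(m):
    cs,_=cv2.findContours(m.astype(np.uint8),cv2.RETR_EXTERNAL,cv2.CHAIN_APPROX_NONE)
    return max(cs,key=cv2.contourArea)
def cost(p,obs,rings):
    e=[]
    for c,ct in obs:
        h=sil(c,p,rings).reshape(-1,1,2)
        e+=[np.abs(cv2.pointPolygonTest(h,(float(q[0]),float(q[1])),True)) for q in ct[:,0]]
    e=np.array(e); return np.mean(np.minimum(e,4))
def fit(obs,rings,p0):
    return minimize(cost,p0,(obs,rings),method="Nelder-Mead",options=dict(initial_simplex=np.array(p0)+np.vstack([np.zeros(3),.01*np.eye(3)]),xatol=2e-4,fatol=1e-3))
E
python3 - <<'E'
from fit import *
np.set_printoptions(precision=4,suppress=True)
L=lambda n:np.load(n+".npy",allow_pickle=True).item()
fr=lambda h:[(.025,0.003),(.03,.008),(.03,h)]
lid=[(.025,0.003),(.03,.008),(.03,.014)]
for n,v,rg,p0 in [("sieve_fine","w1 w2",fr(.04),[.435,.067,0]),("sieve_medium","w1 w2",fr(.044),[.445,-.093,0]),("sieve_coarse","w3 w4",fr(.05),[.582,-.053,0]),("sieve_lid","w1 w2",lid,[.445,.2,0])]:
    obs=[(c,hull_of(c["masks"][n][0][2])) for c in map(L,v.split())]
    f=fit(obs,rg,p0); print(n,f.x,f.fun,[fit([o],rg,p0).x for o in obs])
for n,u in (("w3",326),("w4",275)):
    g=cv2.imread(f"pics/{n}.png")[125:230,u-52:u+53]
    cv2.imwrite(f"pics/{n}c.png",cv2.resize(g,(400,400),interpolation=cv2.INTER_CUBIC))
cv2.imwrite("pics/cup.png",np.hstack([cv2.imread("pics/w3c.png"),cv2.imread("pics/w4c.png")]))
E
```

```text
sieve_fine [ 0.4358  0.067  -0.0074] 0.47659247373944813 [array([ 0.4368,  0.0667, -0.0118]), array([ 0.4363,  0.0682, -0.0091])]
sieve_medium [ 0.4473 -0.0954 -0.0084] 0.5351427683730029 [array([ 0.4481, -0.0978, -0.012 ]), array([ 0.4479, -0.0954, -0.011 ])]
sieve_coarse [ 0.5829 -0.0547 -0.0082] 0.5158396272683504 [array([ 0.5846, -0.0549, -0.0146]), array([ 0.5833, -0.0561, -0.0103])]
sieve_lid [ 0.4468  0.2073 -0.0087] 0.5994772609633213 [array([ 0.4477,  0.208 , -0.0129]), array([ 0.4492,  0.2143, -0.0193])]
```

View pics/cup.png

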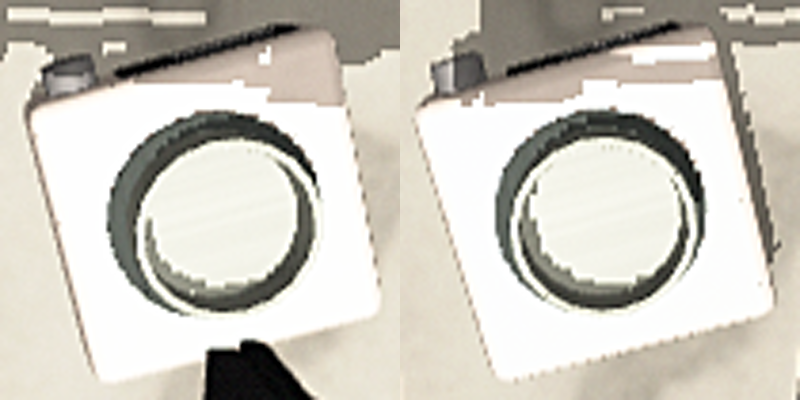

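Run:
```python
from fit import *
import fit
np.set_printoptions(precision=4,suppress=True)
L=lambda n:np.load(n+".npy",allow_pickle=True).item()
w3,w4=L("w3"),L("w4")
u3,u4=(333.5,183.9),(276.4,182.9)
print("cup",tri([(w3,u3),(w4,u4)]),atz(w3,u3,.062),atz(w4,u4,.062))
# dilated masks (half pixel), z free
fr=lambda h:[(.025,0.003),(.03,.008),(.03,h)]
def grow(m): # upsample so that contour lies on the pixel border
    ct=hull_of(cv2.resize(m.astype(np.uint8),None,fx=4,fy=4,interpolation=cv2.INTER_NEAREST)); return (ct+.5)/4-.5
for n,v,rg,p0 in [("sieve_fine","w1 w2",fr(.04),[.435,.067,0]),("sieve_medium","w1 w2",fr(.044),[.445,-.093,0]),("sieve_coarse","w3 w4",fr(.05),[.582,-.053,0]),("sieve_lid","w1 w2",[(.025,0.003),(.03,.008),(.03,.014)],[.445,.2,0])]:
    obs=[(c,grow(c["masks"][n][0][2])) for c in map(L,v.split())]
    f=fit.fit(obs,rg,p0)
    g=minimize(lambda q:cost([q[0],q[1],0],obs,rg),f.x[:2],method="Nelder-Mead")
    print(n,f.x,round(f.fun,2),"z0:",g.x,round(g.fun,2))
print(r.read_state()["ee_pos"])
```

```text
cup [0.5799 0.0889 0.0567] [0.5789 0.0874 0.062 ] [0.5782 0.0885 0.062 ]
sieve_fine [ 0.4352  0.0668 -0.0039] 0.38 z0: [0.4345 0.0666] 0.47
sieve_medium [ 0.4466 -0.0943 -0.0053] 0.43 z0: [ 0.4454 -0.0924] 0.57
sieve_coarse [ 0.5821 -0.0539 -0.0052] 0.43 z0: [ 0.5809 -0.0527] 0.59
sieve_lid [ 0.4461  0.2058 -0.0053] 0.49 z0: [0.445  0.2032] 0.64
[0.5708 0.066  0.2336]
```

```bash
python3 -m pendant '[[0.034,0,0.02,0],[0.034,0,0.02,0],[0.034,0,0.02,0],[0.034,0,0.02,0],[0,0.001,0.035,0],[0,0,0.03,0],[0,0,0.02,0],[0,0,0,0]]' 1
python3 -m pendant '[[0,0,0.02,0],[0,0,0.02,0],[0,0,0.0065,0],[0,0,0,0],[0,0,0,0],[0,0,0,0]]'
python3 -m pendant '[[0,0,0,0],[0,0,0,0],[0,0,0,0],[0,0,0,0],[0,0,0,0],[0,0,0,0],[0,0,0,0],[0,0,0,0]]' 0 25
```

```text
time: 6.83
ee_pos: [0.4323, 0.0668, 0.0655]
eef_rot: [-0.0, 1.0, -0.001, -0.002]
ft_force: [-1.5, -0.4, -0.5]
width: 0.0868
grip_force: 0.0
time: 7.33
ee_pos: [0.4357, 0.0678, 0.0233]
eef_rot: [0.0, 1.0, 0.0, 0.001]
ft_force: [-0.9, -0.7, 0.7]
width: 0.0871
grip_force: 0.0
time: 8.0
ee_pos: [0.4349, 0.0676, 0.0222]
eef_rot: [-0.0, 1.0, 0.0, 0.0]
ft_force: [-2.0, -1.2, 4.8]
width: 0.0601
grip_force: 25.0
```

```bash
python3 -m pendant '[[0,0,-0.02,0],[0,0,-0.04,0],[0,0,-0.04,0],[-0.036,0.005,0,0],[-0.036,0.005,0,0],[-0.036,0.005,0,0],[-0.036,0.0055,0,0],[0,0,0,0]]'
python3 -m pendant '[[0,0,0.02,0],[0,0,0.015,0],[0,0,0,0],[0,0,0,0],[0,0,0,0]]'
python3 - <<'E'
from h import *
c=cam("wrist");save(c,"p1.png");s=cam("scene");
a=cv2.resize(c["img"][90:330,150:410],(520,480)); b=cv2.resize(s["img"][150:260,200:330],(280,237))
o=np.zeros((480,800,3),np.uint8);o[:,:520]=a;o[:237,520:]=b
cv2.imwrite("pics/p1v.png",o[...,::-1])
E
```

```text
time: 8.67
ee_pos: [0.583, 0.0895, 0.1203]
eef_rot: [-0.001, 1.0, -0.001, 0.0]
ft_force: [-1.9, -0.1, -0.7]
width: 0.0597
grip_force: 25.0
time: 9.08
ee_pos: [0.579, 0.0882, 0.0877]
eef_rot: [-0.0, 1.0, 0.0, 0.0]
ft_force: [0.2, -0.3, -0.2]
width: 0.0597
grip_force: 25.0
```

View pics/p1v.png

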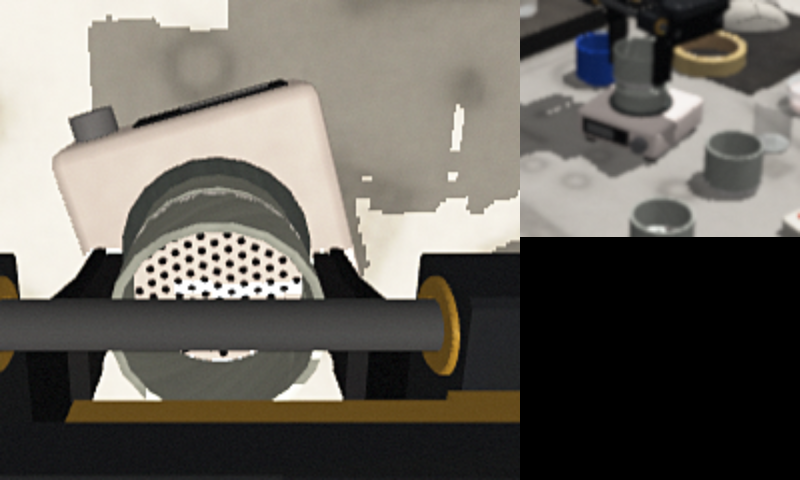

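The held fine sieve is centred over the cup: the rim arc is at (218,190) and the sieve axis is at column ~218. I'll lower it slowly.

```bash
python3 -m pendant '[[0,0,0.003,0],[0,0,0.003,0],[0,0,0.003,0],[0,0,0.002,0],[0,0,0,0],[0,0,0,0],[0,0,0,0]]'
python3 -m pendant '[[0,0,0.001,0],[0,0,0,0],[0,0,0,0]]'
```

```text
time: 9.77
ee_pos: [0.5793, 0.088, 0.0763]
eef_rot: [-0.0, 1.0, 0.0, 0.001]
ft_force: [2.6, -0.7, 1.2]
width: 0.0598
grip_force: 25.0
time: 10.02
ee_pos: [0.5794, 0.088, 0.0762]
eef_rot: [-0.0, 1.0, 0.0, 0.001]
ft_force: [-1.0, -0.8, 11.2]
width: 0.0594
grip_force: 25.0
```

```bash
python3 -m pendant '[[0,0,0,0],[0,0,0,0],[0,0,0,0],[0,0,0,0],[0,0,-0.02,0],[0,0,-0.035,0],[0,0,-0.035,0]]' 1
python3 -m pendant '[[0.02225,-0.0301,0,0],[0.02225,-0.0301,0,0],[0.02225,-0.0301,0,0],[0.02225,-0.0301,0,0],[0.02225,-0.0301,0,0],[0.02225,-0.0301,0,0],[0,0,0,0],[0,0,0,0]]'
python3 -m pendant '[[0,0,0,0],[0,0,0,0]]' | sed -n 2p
python3 snap.py w5 sieve_medium
python3 - <<'E'
from fit import *
import fit
c=np.load("w5.npy",allow_pickle=True).item()
m=c["masks"]["sieve_medium"][0][2]
ct=(hull_of(cv2.resize(m.astype(np.uint8),None,fx=4,fy=4,interpolation=cv2.INTER_NEAREST))+.5)/4-.5
rg=[(.025,0.003),(.03,.008),(.03,.044)]
g=minimize(lambda q:cost([q[0],q[1],0],[(c,ct)],rg),[.4455,-.0925],method="Nelder-Mead");print(g.x,g.fun)
o=c["img"].copy();cv2.polylines(o,[np.int32(sil(c,[*g.x,0],rg))],True,(255,0,0));cv2.imwrite("pics/w5v.png",cv2.resize(o,(768,576))[...,::-1])
E
```

```text
time: 10.6
ee_pos: [0.5776, 0.0879, 0.1649]
eef_rot: [-0.0, 1.0, -0.001, -0.002]
ft_force: [1.3, 1.3, 0.4]
width: 0.0861
grip_force: 0.0
time: 11.27
ee_pos: [0.4443, -0.0938, 0.1651]
eef_rot: [0.002, 1.0, 0.001, 0.0]
ft_force: [0.3, 0.4, 0.7]
width: 0.0869
grip_force: 0.0
ee_pos: [0.4458, -0.0916, 0.165]
sieve_medium [(0.97, array([258., 185.,  59.,  64.]))]
[ 0.44529193 -0.09285983] 0.6311266066401857
```

View pics/w5v.png

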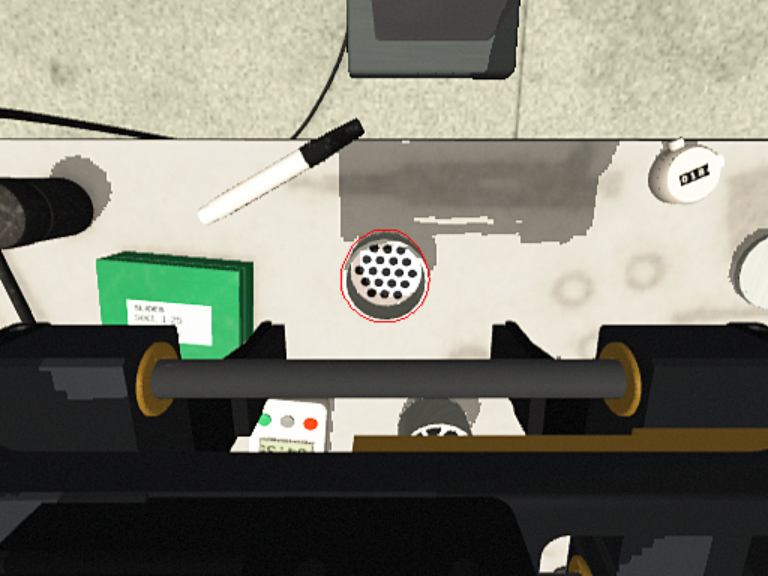

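The medium sieve (7 mm holes) is at (385,275) and the fitted outline matches it. The green box starts about 95 mm away, so the fingers are clear.

```bash
python3 -m pendant '[[0.0005,-0.0013,0.035,0],[0,0,0.035,0],[0,0,0.025,0],[0,0,0.02,0],[0,0,0.015,0],[0,0,0.011,0],[0,0,0,0],[0,0,0,0]]'
python3 -m pendant '[[0,0,0,0],[0,0,0,0],[0,0,0,0],[0,0,0,0],[0,0,0,0],[0,0,0,0],[0,0,0,0],[0,0,0,0]]' 0 25
```

```text
time: 12.25
ee_pos: [0.4448, -0.0938, 0.024]
eef_rot: [-0.0, 1.0, -0.0, -0.0]
ft_force: [0.1, 0.0, -0.1]
width: 0.0872
grip_force: 0.0
time: 12.92
ee_pos: [0.4451, -0.0937, 0.0244]
eef_rot: [-0.0, 1.0, 0.0, 0.0]
ft_force: [-2.2, 1.3, 5.9]
width: 0.0605
grip_force: 25.0
```

```bash
python3 -m pendant '[[0,0,-0.02,0],[0,0,-0.035,0],[0,0,-0.04,0],[0,0,-0.035,0],[-0.0223,0.0303,0,0],[-0.0223,0.0303,0,0],[-0.0223,0.0303,0,0],[-0.0223,0.0303,0,0]]'
python3 -m pendant '[[-0.0223,0.0303,0,0],[-0.0225,0.0302,0,0],[0,0,0,0],[0,0,0.015,0],[0,0,0.013,0],[0,0,0,0],[0,0,0,0],[0,0,0,0]]'
python3 - <<'E'
from h import *
c=cam("wrist");s=cam("scene")
a=cv2.resize(c["img"][90:330,150:410],(520,480)); b=cv2.resize(s["img"][150:260,200:330],(280,237))
o=np.zeros((480,800,3),np.uint8);o[:,:520]=a;o[:237,520:]=b
cv2.imwrite("pics/p2v.png",o[...,::-1])
E
```

```text
time: 13.58
ee_pos: [0.5347, 0.0292, 0.1542]
eef_rot: [-0.0, 1.0, 0.001, 0.0]
ft_force: [0.4, -0.5, -0.2]
width: 0.06
grip_force: 25.0
time: 14.25
ee_pos: [0.5788, 0.0875, 0.1264]
eef_rot: [0.0, 1.0, 0.0, 0.0]
ft_force: [-0.6, 1.2, -0.6]
width: 0.06
grip_force: 25.0
```

View pics/p2v.png

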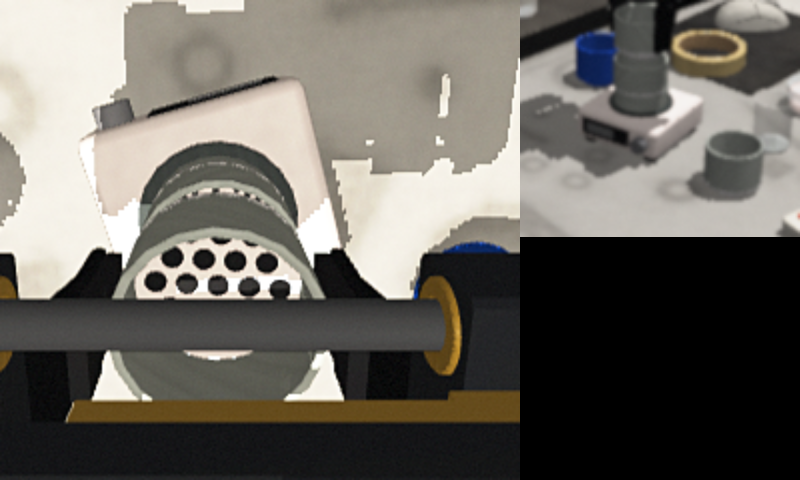

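The medium sieve is centred over the fine one (fine rim arc at column ~218, held sieve at ~218), and the fine sieve stands square in the cup. I'll lower from 0.1264 to 0.110.

```bash
python3 -m pendant '[[0,0.0005,0.005,0],[0,0,0.004,0],[0,0,0.003,0],[0,0,0.003,0],[0,0,0,0],[0,0,0,0],[0,0,0,0]]'
python3 -m pendant '[[0,0,0.002,0],[0,0,0,0],[0,0,0,0]]'
```

```text
time: 14.93
ee_pos: [0.5788, 0.0884, 0.1109]
eef_rot: [-0.0, 1.0, -0.0, -0.0]
ft_force: [0.2, -0.6, -0.6]
width: 0.0599
grip_force: 25.0
time: 15.18
ee_pos: [0.5791, 0.0884, 0.1103]
eef_rot: [-0.0, 1.0, 0.0, 0.0]
ft_force: [-5.5, -1.0, 13.6]
width: 0.0602
grip_force: 25.0
```

```bash
python3 -m pendant '[[0,0,0,0],[0,0,0,0],[0,0,0,0],[0,0,0,0],[0,0,-0.015,0],[0,0,-0.035,0],[0,0,-0.035,0]]' 1
python3 -m pendant '[[0,-0.0355,0,0],[0,-0.0355,0,0],[0,-0.0355,0,0],[-0.002,-0.035,0,0],[0,0,0.01,-0.117],[0,0,0.01,-0.117],[0,0,0.01,-0.117],[0,0,0,-0.117]]'
python3 -m pendant '[[0,0,0,-0.117],[0,0,0,-0.117],[0,0,0,0],[0,0,0,0],[0,0,0,0]]'
python3 snap.py w6 sieve_coarse
cat > one.py <<'E'
import sys
from fit import *
n,t,x,y,h=sys.argv[1],sys.argv[2],*map(float,sys.argv[3:6])
np.set_printoptions(precision=4,suppress=True)
c=np.load(n+".npy",allow_pickle=True).item()
m=c["masks"][t][0][2]
ct=(hull_of(cv2.resize(m.astype(np.uint8),None,fx=4,fy=4,interpolation=cv2.INTER_NEAREST))+.5)/4-.5
rg=[(.025,0.003),(.03,.008),(.03,h)]
g=minimize(lambda q:cost([q[0],q[1],0],[(c,ct)],rg),[x,y],method="Nelder-Mead")
st=r.read_state();T=R.from_quat(st["eef_rot"]).as_matrix()
print(g.x,g.fun,"tool shift",T.T@(np.array([*g.x,st["ee_pos"][2]])-st["ee_pos"]),st["joint_positions"])
o=c["img"].copy();cv2.polylines(o,[np.int32(sil(c,[*g.x,0],rg))],True,(255,0,0));cv2.imwrite(f"pics/{n}v.png",cv2.resize(o,(640,480))[...,::-1])
E
python3 one.py w6 sieve_coarse .581 -.053 .05
```

```text
time: 15.77
ee_pos: [0.5778, 0.0882, 0.1939]
eef_rot: [-0.0, 1.0, -0.001, -0.001]
ft_force: [1.5, -1.0, 1.3]
width: 0.0866
grip_force: 0.0
time: 16.43
ee_pos: [0.5798, -0.0531, 0.1619]
eef_rot: [-0.235, 0.972, 0.0, -0.001]
ft_force: [-0.7, -0.1, -0.8]
width: 0.087
grip_force: 0.0
time: 16.85
ee_pos: [0.5808, -0.0531, 0.164]
eef_rot: [-0.342, 0.94, 0.0, -0.0]
ft_force: [0.7, 0.3, 0.2]
width: 0.087
grip_force: 0.0
sieve_coarse [(0.71, array([258., 186.,  57.,  66.]))]
[ 0.5815 -0.0535] 0.4095313812337284 tool shift [-0.0002 -0.0008 -0.    ] [-0.4589  0.3154  0.5712  1.6931 -0.1819  1.1865  2.4295]
```

View pics/w6v.png

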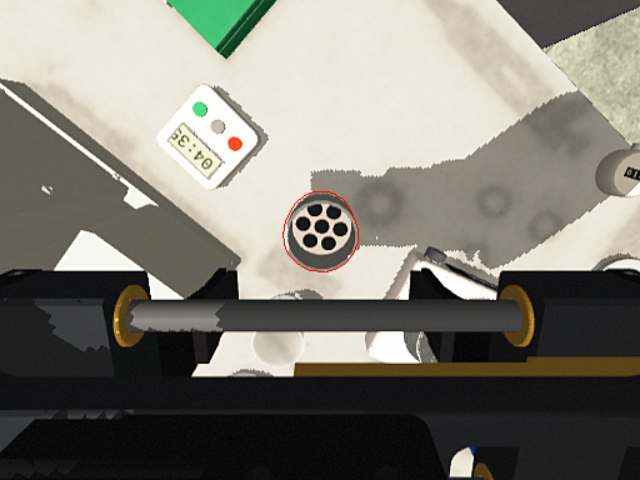

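The coarse sieve (14 mm holes) is at (321,230). The microscope base at lower left may be close to the gripper body, so I'll check its corner height before descending.

```bash
python3 - <<'E'
from h import *
np.set_printoptions(precision=3,suppress=True)
s=cam("scene");t=cam("top");k=1.5625
a=np.array((527,293))/k;b=np.array((500,212))/k
p=tri([(s,a),(t,b)]);print(p,proj(s,p)*k,proj(t,p)*k)
E
python3 -c "
import cv2
i=cv2.imread('pics/scene0.png')[140:290,300:470];j=cv2.imread('pics/top0.png')[30:180,290:460]
import numpy as np;cv2.imwrite('pics/box.png',np.hstack([cv2.resize(x,(400,353),interpolation=cv2.INTER_CUBIC) for x in(i,j)]))"
```

```text
[ 0.646 -0.086  0.111] [519.906 294.122] [504.498 207.446]
```

View pics/box.png

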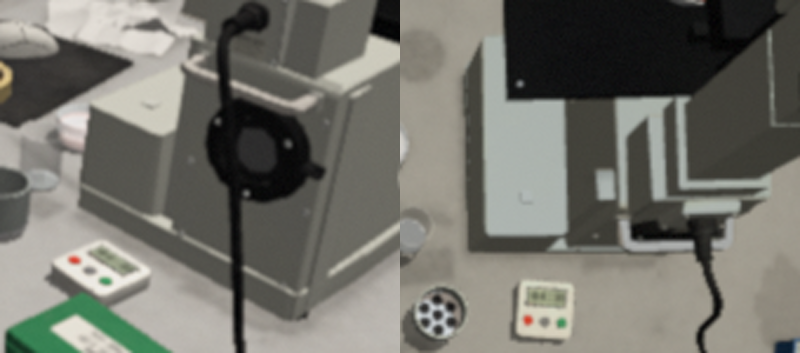

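The microscope base is about 110 mm tall from x≈0.645, y≈−0.09. With the tool turned −40° the gripper body could touch it, so I'll turn back to closing along y and grasp a bit higher.

```bash
python3 -m pendant '[[0,0,0,0.117],[0,0,0,0.117],[0,0,0,0.117],[0,0,0,0.117],[0,0,0,0.117],[0,0,0,0.117],[0,0,0,0],[0,0,0,0]]' | sed -n 2,3p
python3 -m pendant '[[0,0,0.03,0],[0,0,0.03,0],[0,0,0.025,0],[0,0,0.02,0],[0,0,0.015,0],[0,0,0.008,0],[0,0,0,0],[0,0,0,0]]'
python3 -m pendant '[[0,0,0,0],[0,0,0,0],[0,0,0,0],[0,0,0,0],[0,0,0,0],[0,0,0,0],[0,0,0,0],[0,0,0,0]]' 0 25
```

```text
ee_pos: [0.5808, -0.053, 0.164]
eef_rot: [-0.002, 1.0, -0.0, -0.0]
time: 18.43
ee_pos: [0.581, -0.0532, 0.0364]
eef_rot: [-0.001, 1.0, 0.0, 0.0]
ft_force: [-0.4, 0.2, 0.2]
width: 0.0874
grip_force: 0.0
time: 19.1
ee_pos: [0.581, -0.053, 0.0363]
eef_rot: [-0.0, 1.0, 0.0, 0.0]
ft_force: [-1.3, -0.1, 6.0]
width: 0.0587
grip_force: 25.0
```

```bash
python3 -m pendant '[[0,0,-0.02,0],[0,0,-0.03,0],[0,0,-0.035,0],[0,0,-0.035,0],[0,0,-0.035,0],[0,0,0,0],[0,0.035,0,0],[0,0.035,0,0]]' | sed -n 2,6p
python3 -m pendant '[[0.0025,0.036,0,0],[0,0.0352,0,0],[0,0,0,0],[0,0,0.01,0],[0,0,0.007,0],[0,0,0,0],[0,0,0,0],[0,0,0,0]]'
python3 - <<'E'
from h import *
c=cam("wrist");s=cam("scene")
a=cv2.resize(c["img"][90:330,150:410],(520,480)); b=cv2.resize(s["img"][150:260,200:330],(280,237))
o=np.zeros((480,800,3),np.uint8);o[:,:520]=a;o[:237,520:]=b
cv2.imwrite("pics/p3v.png",o[...,::-1])
E
```

```text
ee_pos: [0.5808, 0.0155, 0.1914]
eef_rot: [0.002, 1.0, -0.0, 0.001]
ft_force: [0.9, 0.5, -2.3]
width: 0.0591
grip_force: 25.0
time: 20.43
ee_pos: [0.5784, 0.0869, 0.1739]
eef_rot: [0.001, 1.0, -0.0, -0.0]
ft_force: [-0.8, -0.3, -2.0]
width: 0.059
grip_force: 25.0
```

View pics/p3v.png

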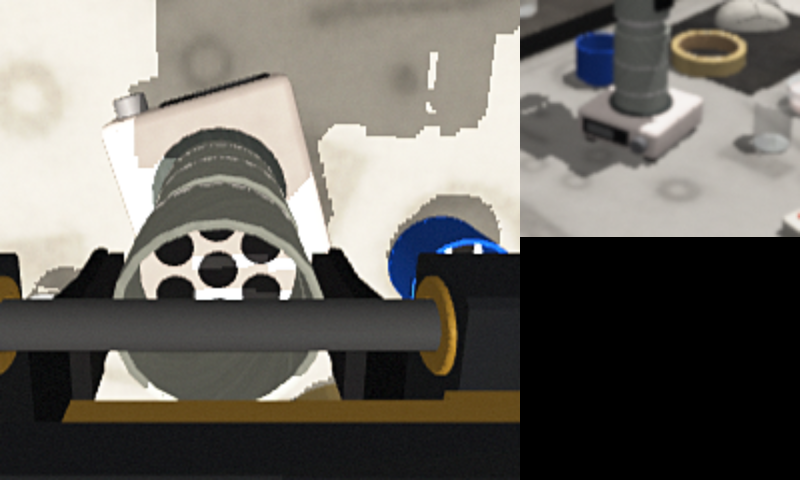

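The coarse sieve is lined up above a square fine and medium stack. I'll lower 16 mm.

```bash
python3 -m pendant '[[0,0.0012,0.005,0],[0,0,0.004,0],[0,0,0.003,0],[0,0,0.002,0],[0,0,0,0],[0,0,0,0],[0,0,0,0]]'
python3 -m pendant '[[0,0,0.002,0],[0,0,0.001,0],[0,0,0,0],[0,0,0,0]]'
```

```text
time: 21.12
ee_pos: [0.5784, 0.0893, 0.1601]
eef_rot: [-0.0, 1.0, 0.0, 0.0]
ft_force: [-0.1, 0.1, -2.1]
width: 0.0588
grip_force: 25.0
time: 21.45
ee_pos: [0.5788, 0.0894, 0.1583]
eef_rot: [-0.0, 1.0, 0.0, 0.001]
ft_force: [-2.4, -0.2, 7.3]
width: 0.059
grip_force: 25.0
```

```bash
python3 -m pendant '[[0,0,0,0],[0,0,0,0],[0,0,0,0],[0,0,0,0],[0,0,-0.015,0],[0,0,-0.035,0],[0,0,-0.035,0]]' 1 | sed -n 2,5p
python3 -m pendant '[[0.0268,0.0228,0,0],[0.0268,0.0228,0,0],[0.0268,0.0228,0,0],[0.0268,0.0228,0,0],[0.0268,0.0228,0,0],[0,0,0.02,0.112],[0,0,0.02,0.112],[0,0,0.02,0.112]]' | sed -n 2p
python3 -m pendant '[[0,0,0.01,0.112],[0,0,0,0.112],[0,0,0,0.112],[0,0,0,0.112],[0,0,0,0],[0,0,0,0],[0,0,0,0]]' | sed -n 2,3p
python3 snap.py w7 sieve_lid
python3 one.py w7 sieve_lid .445 .203 .014
```

```text
ee_pos: [0.5773, 0.0891, 0.242]
eef_rot: [-0.0, 1.0, -0.001, -0.001]
ft_force: [0.7, 0.5, 0.9]
width: 0.0859
ee_pos: [0.4439, 0.204, 0.1816]
ee_pos: [0.4443, 0.2033, 0.172]
eef_rot: [0.38, 0.925, 0.0, -0.0]
sieve_lid [(0.74, array([259., 180.,  54.,  54.]))]
[0.4444 0.2044] 0.46831684816995095 tool shift [0.0007 0.0008 0.    ] [-1.0443  0.0679  0.5477  1.9193 -0.0386  1.1644  0.3065]
```

View pics/w7v.png

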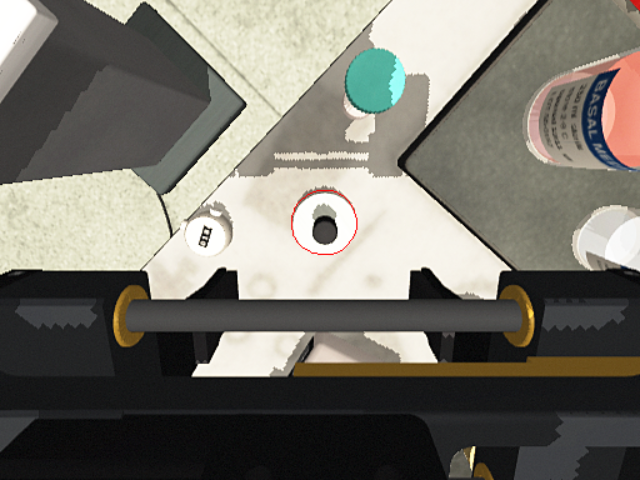

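The lid is at (324,223) with its knob at (325,231), and the tube (375,80) and tally (208,235) are clear of the fingers. I'll descend and grip the knob.

```bash
python3 -m pendant '[[0.0007,0.0008,0.035,0],[0,0,0.03,0],[0,0,0.025,0],[0,0,0.02,0],[0,0,0.02,0],[0,0,0.012,0],[0,0,0,0],[0,0,0,0]]'
python3 -m pendant '[[0,0,0,0],[0,0,0,0],[0,0,0,0],[0,0,0,0],[0,0,0,0],[0,0,0,0],[0,0,0,0],[0,0,0,0]]' 0 25
```

```text
time: 24.1
ee_pos: [0.4442, 0.2041, 0.0299]
eef_rot: [0.382, 0.924, -0.001, -0.0]
ft_force: [0.2, 0.2, 0.3]
width: 0.0867
grip_force: 0.0
time: 24.77
ee_pos: [0.4443, 0.2044, 0.0301]
eef_rot: [0.382, 0.924, 0.0, -0.0]
ft_force: [0.0, 0.4, 0.0]
width: 0.0415
grip_force: 0.0
```

```bash
python3 -m pendant '[[0,0,0,0],[0,0,0,0],[0,0,0,0],[0,0,0,0],[0,0,0,0],[0,0,0,0],[0,0,0,0],[0,0,0,0]]'
python3 -m pendant '[[0,0,-0.02,0],[0,0,-0.03,0],[0,0,-0.035,0],[0,0,-0.035,0],[0,0,-0.035,0],[0,0,-0.035,0],[0,0,0,0],[0,0,0,0]]'
```

```text
time: 25.43
ee_pos: [0.4443, 0.2044, 0.03]
eef_rot: [0.382, 0.924, 0.0, -0.0]
ft_force: [0.3, 0.3, -1.2]
width: 0.0212
grip_force: 25.0
time: 26.1
ee_pos: [0.4451, 0.2048, 0.2217]
eef_rot: [0.382, 0.924, 0.002, 0.001]
ft_force: [-1.0, 0.0, -2.2]
width: 0.0209
grip_force: 25.0
```

```bash
python3 -m pendant '[[0,0,0,-0.112],[0,0,0,-0.112],[0,0,0,-0.112],[0,0,0,-0.112],[0,0,0,-0.112],[0,0,0,-0.112],[0,0,0,-0.112],[0,0,0,0]]' | sed -n 2,3p
python3 -m pendant '[[-0.0269,-0.023,0,0],[-0.0269,-0.023,0,0],[-0.0269,-0.023,0,0],[-0.0269,-0.023,0,0],[-0.0269,-0.023,0,0],[0,0,0,0],[0,0,0.01,0],[0,0,0,0]]' | sed -n 2,3p
python3 -m pendant '[[0,0,0,0],[0,0,0,0]]'
python3 - <<'E'
from h import *
c=cam("wrist");s=cam("scene")
a=cv2.resize(c["img"][90:330,150:410],(520,480)); b=cv2.resize(s["img"][110:260,200:330],(280,323))
o=np.zeros((480,800,3),np.uint8);o[:,:520]=a;o[:323,520:]=b
cv2.imwrite("pics/p4v.png",o[...,::-1])
E
```

```text
ee_pos: [0.4436, 0.2039, 0.2184]
eef_rot: [-0.003, 1.0, -0.001, -0.001]
ee_pos: [0.5775, 0.0896, 0.207]
eef_rot: [0.001, 1.0, -0.001, -0.002]
time: 27.6
ee_pos: [0.578, 0.0907, 0.2097]
eef_rot: [-0.001, 1.0, 0.0, -0.0]
ft_force: [-0.7, -0.2, -1.0]
width: 0.0209
grip_force: 25.0
```

View pics/p4v.png

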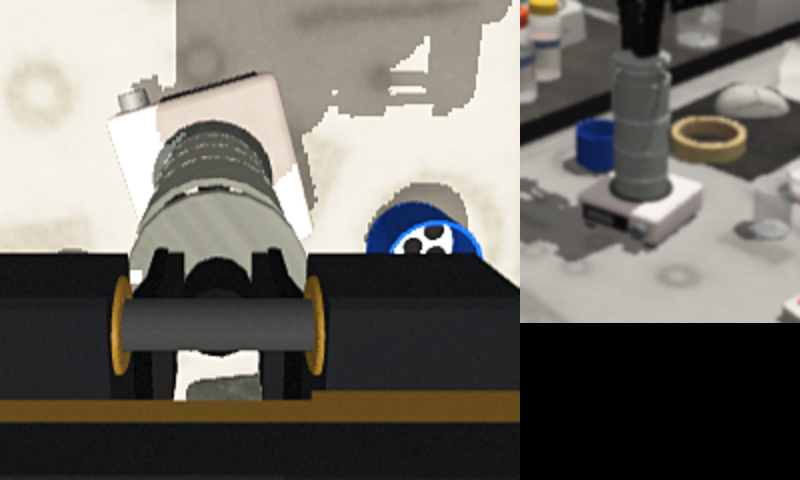

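The lid hangs level over the stack at about 1 mm off to the left. I'll trim that and lower it.

```bash
python3 -m pendant '[[-0.0006,-0.0012,0.005,0],[0,0,0.004,0],[0,0,0.003,0],[0,0,0.002,0],[0,0,0,0],[0,0,0,0],[0,0,0,0]]'
python3 -m pendant '[[0,0,0.002,0],[0,0,0.001,0],[0,0,0,0],[0,0,0,0]]'
```

```text
time: 28.28
ee_pos: [0.5796, 0.0882, 0.1961]
eef_rot: [-0.0, 1.0, 0.0, 0.0]
ft_force: [-0.1, -0.3, -0.8]
width: 0.0212
grip_force: 25.0
time: 28.62
ee_pos: [0.5799, 0.0882, 0.1939]
eef_rot: [-0.0, 1.0, 0.0, 0.001]
ft_force: [-1.7, -0.2, 5.8]
width: 0.0212
grip_force: 25.0
```

Seated at the expected height (0.194). I'll release, retreat and look.

```bash
python3 -m pendant '[[0,0,0,0],[0,0,0,0],[0,0,0,0],[0,0,0,0],[0,0,0,0],[0,0,-0.01,0],[0,0,-0.03,0],[0,0,-0.035,0]]' 0.8 | sed -n 2,6p
python3 -m pendant '[[0,0,-0.02,0],[0.035,0,0,0],[0.035,0,0,0],[0.03,0,0,0],[0,0,0,0],[0,0,0,0],[0,0,0,0]]'
python3 - <<'E'
from h import *
c=cam("wrist");s=cam("scene");t=cam("top")
a=cv2.resize(c["img"],(400,300));d=cv2.resize(t["img"][60:280,130:420],(400,300)); b=cv2.resize(s["img"][100:290,130:380],(395,300))
o=np.zeros((600,800,3),np.uint8);o[:300,:400]=a;o[:300,400:]=d;o[300:,:395]=b
f=cv2.resize(s["img"][140:240,205:310],(315,300));o[300:,400:715]=f
cv2.imwrite("pics/fin.png",o[...,::-1])
s0=cv2.imread("pics/scene0.png")[...,::-1].astype(int)
for n,(u,v) in {"beaker":(317,208),"tube":(139,183),"tally":(177,232),"timer":(344,257)}.items():
    print(n,np.abs(s["img"].astype(int)-s0)[v-22:v+22,u-18:u+18].mean())
E
```

```text
ee_pos: [0.5784, 0.088, 0.2679]
eef_rot: [0.0, 1.0, -0.001, -0.002]
ft_force: [0.7, 0.9, 0.6]
width: 0.065
grip_force: 0.0
time: 29.87
ee_pos: [0.4799, 0.0882, 0.2889]
eef_rot: [-0.0, 1.0, 0.001, 0.001]
ft_force: [0.6, -0.1, -0.4]
width: 0.0695
grip_force: 0.0
beaker 10.059974747474747
tube 2.032617845117845
tally 41.65151515151515
timer 2.210858585858586
```

View pics/fin.png

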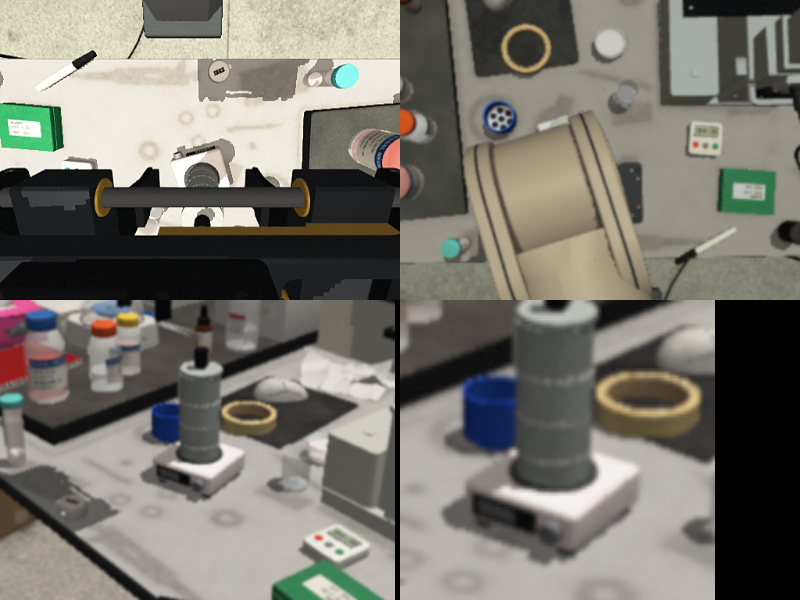

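The stack stands straight on the shaker with the lid on top and seams flush. The beaker, tube and timer are where they were. The tally counter's pixel change comes from the arm's shadow, and it still stands in its place. Handing in.

```bash
python3 -c "
from bench import r
print(r.close_job())"
```

```text
the job is handed in; nothing more can be done
None
```

The sieve stack is built on the shaker cup in the order fine, medium, coarse, lid, each part seated at its expected height, with the beaker, tube, tally counter and timer left in place; the job is handed in at about 30 s of the 104 s limit.

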